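# Third hand at the coat rail: seat the last peg and hold it home

### The job

Pick up the loose coat peg, keep its notch upward, and push its round tenon through the empty middle hole of the coat rail in the jig until its square shoulder sits tight against the face of the board. Finish while still gripping the peg and pressing it square against the board with a steady push of about 12 newtons (at least 6, at most 20), so that I can drive the wedge from behind; do not ram it, and leave the other things on the bench where they are.

Things in the scene. Friction and masses are not known exactly. Their poses are not given: they have to be found in the camera images.
- peg: loose coat peg, about 90 g: brown square bar 28 x 28 x 102 mm with a paler round tenon, 13 mm across, 32 mm long, on one end. Lies on the bench, notch up. Origin: on the underside; x axis along the bar to the tenon, z up. Bar from x = -67 to +35 mm, tenon on to +67 mm, its axis 14 mm above the underside; notch (20 mm high) in the top at x = -61 to -38 mm; centre of mass near x = -8 mm
- peg_tip (a point): centre of the free end of the tenon of the loose peg, on its axis (axes as the peg's). The last 6 mm of the tenon taper from 13 to 8 mm across.
- peg_shoulder (a point): centre of the square shoulder of the loose peg, on its axis, where the tenon starts (axes as the peg's)
- peg_rail: coat rail: pale board on edge, 270 mm long (y), 76 mm high, 22 mm thick, with two pegs like the loose one fitted 90 mm either side of the empty middle hole, sticking out 102 mm toward the robot. Origin: centre of the mouth of the empty hole, on the face toward the robot, 70 mm above the bench, midway up the board. x axis: level, square into the board (the way to push), y along it, z up
- hole (a point): centre of the mouth of the empty hole, place and axes as the coat rail's origin; the hole is 16 mm across, its edge slightly broken, and goes through the 22 mm board along x
- jig: jig screwed to the bench that carries the rail: plywood baseboard 100 x 310 x 18 mm, dark back posts with rubber buffers, low lips (48 mm high) before the board's ends. Origin: underside middle; axes as the rail's; unpressed rail face at x = -20 mm. The rail gives way on the buffers along +x by 1 mm per 3 N of push (12 mm at most) and springs back
- glue_bottle: bystander: white glue bottle with red cap, standing, 42 x 60 mm, 165 mm high; origin at the middle of its underside
- wedge_a: bystander: pale wooden wedge 32 x 60 x 22 mm; origin at the middle of its underside
- wedge_b: bystander: brown wooden wedge 32 x 60 x 22 mm; origin at the middle of its underside
- sanding_block: bystander: cork sanding block 62 x 110 x 36 mm; origin at the middle of its underside
- pencil: bystander: red pencil, 152 mm long; origin at the middle of its underside
- tape: bystander: roll of black tape, 64 mm across, 19 mm high; origin at the middle of its underside
There are look-alikes about, which are no part of the job. Of the things shaped like the peg, the brown one is meant.

How it is judged:
By the outcome, as a careful person would: the job done as asked, in the order asked, and still so for the second after the job is handed in, while the arm keeps its last pose, push and grip.
It also fails if it takes over 48 s, if anything falls off the work surface, if the arm or the gripper's body presses on something with over 40 N, if the wrist force passes 120 N, or if a joint passes its speed limit or range.

### The arm

A 7-joint arm with a two-finger parallel gripper is mounted at the origin on the work surface; the furniture and walls round the work are solid. World frame = base frame: x ahead of the robot, y to its left, z up, the work surface at z = 0. Lengths are in m, angles in rad, forces in N, time in s.
With the tool pointing down it reaches from about 0.35 to 0.9 m from the base axis. Payload 8.1 kg.
Tool frame: the origin (TCP) lies midway between the tips of the shut fingers; the grasp point (between the pads) lies arm.tcp_to_grasp behind it (arm.tcp_to_grasp is the distance from the TCP to the grasp point, in m); z points along the fingers, y is the line along which they close (so a half turn about z gives the same grasp; the last joint's range is limited). The gripper opens to 92 mm and grips with 3 to 60 N. Pads are 19 mm wide; open, the fingers measure 130 mm over their backs; the gripper's body (75 mm by 190 mm) begins 47 mm behind the grasp point.
Start: joints at [1.135, 0.434, 0.025, 1.573, -0.012, 1.134, -0.075], TCP at [0.204, -0.591, 0.227] pointing down, gripper open.
Joint ranges: [-2.62, 2.62], [-0.44, 2.09], [-1.27, 1.32], [0.08, 2.57], [-1.32, 4.46], [0.12, 2], [-2.74, 2.74]. Speed limits (rad/s): [2.22, 2.22, 3.01, 3.01, 3.14, 3.14, 3.14].

### API

Orientations are given as a rotation vector (axis times angle).
In Python, from cell import observe, get_image, arm gives the robot as it stands. The module is installed in compiled form; this text tells all that it offers.
- The arm moves only by the tool drive_tool, never from a script. Its argument "steps" is a list of rows, each a list of 5 numbers: the closure, from 0 (fully open) to 1 (shut), then the shift along the world's x, y, z in mm, then the turn about the world's z in rad. In form: [[hand, x, y, z, roll], ...]. A call has 1 to 20 rows; each row shifts and turns the commanded pose from where the row before left it; what a row does not reach is not made up. A row lasts 1/12 s, in which the tool goes at most 41.7 mm and 7.16 degrees, less where a joint would pass 70% of its speed; a pose out of reach is approached as far as the arm can. A call with a gripper value outside its range is refused whole. The fingers move at their own pace and stop on an object; "grip_force" is the grip in N (left out, the last holds). Time passes only in rows, so rows that do not move let the fingers close. It gives the time, the measured TCP pose, the force, the opening and the grip force at its end, in the units of the state.
- observe(): the state, without advancing time (a new reading comes with each control period).
- get_image(name): name is "side" or "top" or "wrist"; returns a dict with "image" (400x640x3 uint8, red, green, blue), "vfov" (degrees; the focal length in pixels is half the picture's height over the tangent of half this angle, whatever the lens; pixels are square), "cx", "cy" (the principal point, pixels), "xyz" and "attitude" of the camera in the world. Camera axes: x right, y down, z forward; pixel columns grow to the right and rows downward; lengths in m; the calibration is good to about 2 mm. A picture is of the moment at which its call begins. There is no depth.
- arm.sign_off(): hands the job in; it is judged then, once.
The state is a dict: "clock": time; "joints": joint angles; "dq": joint speeds; "joint_efforts": joint torques, N m; "position": TCP position; "ee_rot": TCP orientation; "force": force on the tool from outside, world axes, zero at the start; "ft_torque": the same for the moment, N m; "width": opening from 0.0 (shut) to 1.0 (fully open); "gripper_force": force on a finger pad.
Only numpy, scipy, OpenCV 4.12 (cv2) and the standard library are available. Lean on these libraries where they do the work, as an engineer would, in place of code of your own. Each camera call takes 0.05 s, during which the arm holds its last target. There are 200 camera calls.

## Working session

There is one attempt and no reset: what is moved stays moved. The work goes in short steps, Python scripts to look and compute and a tool call to move; the robot and the scene stay as the last step left them, time stands still between calls to the robot, and variables do not carry over. Pictures are saved under pics/ and viewed, at most 10 in all, crops included, and the job is handed in when it is done.

Besides the shell and the picture viewer there is one more tool, called as name([rows], argument=value, ...), one row to a line, values as JSON. drive_tool: Moves the arm, as the interface text tells. Its arguments: {"type":"object","properties":{"steps":{"type":"array"},"grip_force":{"type":"number"}},"required":["steps"]}

```bash
mkdir -p pics; python3 - <<'E'
from cell import observe,get_image,arm
import cv2,numpy as np
print(arm.tcp_to_grasp, observe())
for n in("top","side"):
    d=get_image(n);cv2.imwrite(f"pics/{n}0.png",d["image"][:,:,::-1])
    print(n,{k:v for k,v in d.items() if k!="image"})
E
```

```text
0.0188 {'clock': 0.0, 'joints': array([ 1.13538957,  0.43522974,  0.0249782 ,  1.57409938, -0.01158111,
        1.13399579, -0.07513397]), 'dq': array([ 9.85567504e-04,  1.18381228e-03,  1.03127453e-05,  8.06060086e-04,
       -7.51401018e-04, -2.24699780e-03,  1.64507782e-03]), 'joint_efforts': array([-7.87079480e-04, -6.67848659e+01,  9.84308347e-01, -3.14468479e+01,
       -6.07571541e-02,  4.27750975e-02,  2.44200037e-04]), 'position': array([ 0.20395481, -0.59024278,  0.22593996]), 'ee_rot': array([-3.09671434e+00, -5.19953230e-01,  6.63629819e-04]), 'force': array([ 0.26151054, -0.50810319, -0.04349974]), 'ft_torque': array([-0.00342862,  0.02907301,  0.02489438]), 'gripper_force': 0.0, 'width': 0.9987284496417416}
top {'vfov': 49.93883347336703, 'cx': 319.34961952592306, 'cy': 195.4229528888447, 'xyz': array([ 0.24184097, -0.02501535,  1.16072243]), 'attitude': array([-2.10331877,  2.12027075, -0.22324135])}
side {'vfov': 49.02712994100136, 'cx': 327.17855274301155, 'cy': 207.86600409830726, 'xyz': array([0.17837303, 0.73585657, 0.62502441]), 'attitude': array([-0.4910575 ,  2.56957287, -1.39526446])}
```

View pics/top0.png

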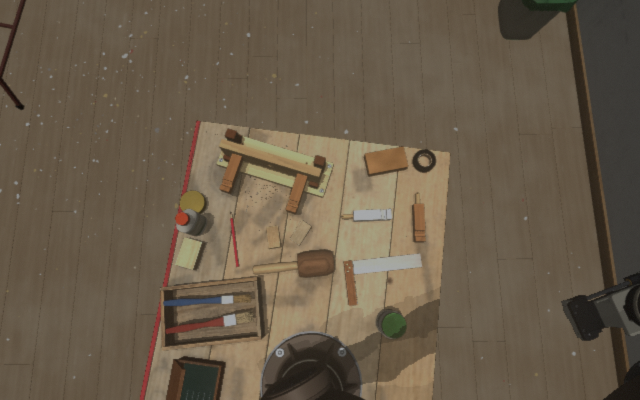

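View pics/side0.png

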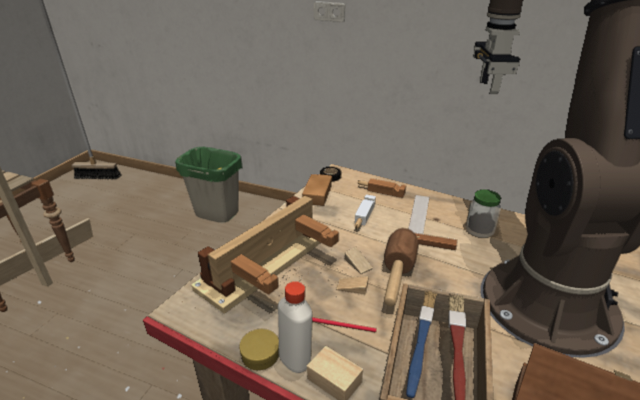

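Top view: the candidates shaped like the peg are the brown bar with a thin round end at (419,220) and a white/pale thing at (368,215). The bars at (231,172) and (298,192) are the pegs already fitted to the rail. The brown one matches the description, so I'll confirm it in an enlarged crop.

```bash
cat > h.py <<'E'
import numpy as np,cv2
from scipy.spatial.transform import Rotation as R
from cell import observe,get_image,arm
def cam(d):
    f=200/np.tan(np.radians(d["vfov"]/2)); return f,R.from_rotvec(d["attitude"]).as_matrix(),np.array(d["xyz"])
def ray(d,u,v,z):
    f,M,c=cam(d); r=M@np.array([(u-d["cx"])/f,(v-d["cy"])/f,1]); return c+r*(z-c[2])/r[2]
def proj(d,P):
    f,M,c=cam(d); q=(np.atleast_2d(P)-c)@M; return q[:,:2]/q[:,2:]*f+[d["cx"],d["cy"]]
E
python3 - <<'E'
from h import *
d=get_image("top");im=d["image"][:,:,::-1]
a=cv2.resize(im[185:255,340:440],None,fx=6,fy=6,interpolation=cv2.INTER_CUBIC)
b=cv2.resize(im[120:220,210:340],(780,600),interpolation=cv2.INTER_CUBIC)
cv2.imwrite("pics/peg.png",a);cv2.imwrite("pics/rail.png",b)
for n,u,v,z in(("peg rear",419,241,.028),("tip",417,195,.014),("rail L",222,144,.108),("rail R",321,176,.108)): print(n,ray(d,u,v,z))
E
```

```text
peg rear [ 0.35731337 -0.2894764   0.028     ]
tip [ 0.48429877 -0.29435015  0.014     ]
rail L [0.60240793 0.22164022 0.108     ]
rail R [ 0.5154869  -0.03208678  0.108     ]
```

View pics/peg.png

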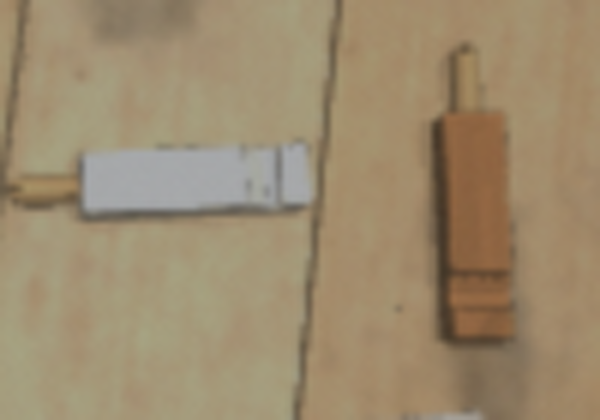

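View pics/rail.png

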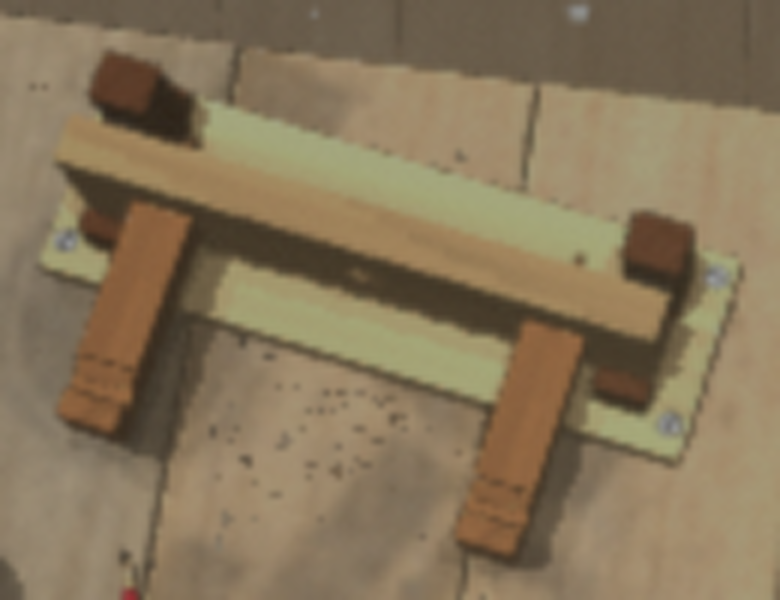

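The brown peg has a pale tenon and lies at crop (478,225), with its notch at the rear and its tenon pointing away from the robot. The white look-alike at (195,180) is not the one. In the rail crop the front top edge runs (58,163) to (655,342), and the fitted pegs end near (90,415) and (487,548). Next I fit both poses.

```bash
python3 - <<'E'
from h import *
from scipy.optimize import least_squares
d=get_image("top")
def fit(L,px,x0):
    L=np.array(L)
    def W(p): c,s=np.cos(p[2]),np.sin(p[2]); return np.c_[p[0]+c*L[:,0]-s*L[:,1],p[1]+s*L[:,0]+c*L[:,1],L[:,2]]
    r=least_squares(lambda p:(proj(d,W(p))-px).ravel(),x0,loss="soft_l1"); print(r.x.round(4),np.degrees(r.x[2]),r.fun.reshape(-1,2).round(1).tolist()); return r.x
rp=np.array([(58,163),(655,342),(73,118),(670,297),(58,400),(120,432),(458,540),(517,557)])/6+[210,120]
rl=[(0,.135,.108),(0,-.135,.108),(.022,.135,.108),(.022,-.135,.108),(-.102,.104,.084),(-.102,.076,.084),(-.102,-.076,.084),(-.102,-.104,.084)]
fit(rl,rp,[.55,.09,-.3])
pp=np.array([(445,113),(505,113),(452,338),(513,335),(463,47)])/6+[340,185]
pl=[(.035,.014,.028),(.035,-.014,.028),(-.067,.014,.028),(-.067,-.014,.028),(.067,0,.014)]
fit(pl,pp,[.4,-.29,0])
o=observe();print(R.from_rotvec(o["ee_rot"]).as_matrix().round(3))
E
```

```text
[ 0.554   0.0993 -0.3106] -17.797237711985325 [[-0.2, -0.5], [0.7, 0.1], [0.2, -0.8], [0.8, -0.5], [-0.4, 2.6], [-0.5, 0.4], [-0.6, -0.2], [0.1, 0.2]]
[ 0.4231 -0.2945 -0.0174] -0.9977986027409461 [[-0.4, -0.4], [0.0, -0.3], [-0.2, 0.1], [0.3, 0.7], [0.2, 0.1]]
[[ 0.945  0.327 -0.   ]
 [ 0.327 -0.945  0.001]
 [-0.    -0.001 -1.   ]]
```

drive_tool([
  [0.35, 17.6, 24.7, -8, -0.029],
  [0.35, 17.6, 24.7, -8, -0.029],
  [0.35, 17.6, 24.7, -8, -0.029],
  [0.35, 17.6, 24.7, -8, -0.029],
  [0.35, 17.6, 24.7, -8, -0.029],
  [0.35, 17.6, 24.7, -8, -0.029],
  [0.35, 17.6, 24.7, -8, -0.029],
  [0.35, 17.6, 24.7, -8, -0.029],
  [0.35, 17.6, 24.7, -8, -0.029],
  [0.35, 17.6, 24.7, -8, -0.029],
  [0.35, 17.6, 24.7, -8, -0.029],
  [0.35, 17.6, 24.7, -8, -0.029],
  [0.35, 0, 0, 0, 0],
  [0.35, 0, 0, 0, 0],
  [0.35, 0, 0, 0, 0],
], grip_force=20)

```text
clock: 1.45
position: [0.415, -0.2947, 0.1307]
ee_rot: [3.141, -0.023, -0.001]
force: [0.8, -0.2, -0.1]
width: 0.65
gripper_force: 0.0
```

```bash
python3 - <<'E'
from h import *
o=observe();print(o["position"].round(4),R.from_rotvec(o["ee_rot"]).as_matrix().round(3).tolist(),o["width"],o["clock"])
d=get_image("wrist");cv2.imwrite("pics/w1.png",d["image"][:,:,::-1]);print(d["xyz"],d["attitude"])
p=np.array([.4231,-.2945,0]);c,s=np.cos(-.0174),np.sin(-.0174)
print(proj(d,[p+[c*x-s*y,s*x+c*y,z] for x,y,z in[(.035,.014,.028),(.035,-.014,.028),(-.067,.014,.028),(-.067,-.014,.028),(.067,0,.014)]]).round(1).tolist())
t=get_image("top");print("bottle cap",ray(t,182,219,.165))
E
```

```text
[ 0.415  -0.2947  0.1307] [[1.0, -0.015, -0.0], [-0.015, -1.0, -0.0], [-0.0, 0.0, -1.0]] 0.649880455456367 1.45
[ 0.48680102 -0.29600772  0.28853982] [ 2.06225331 -2.09281903 -0.28239754]
[[297.7, 144.2], [334.6, 144.3], [299.2, 266.8], [332.6, 266.8], [316.2, 100.6]]
bottle cap [0.39929865 0.29477677 0.165     ]
```

View pics/w1.png

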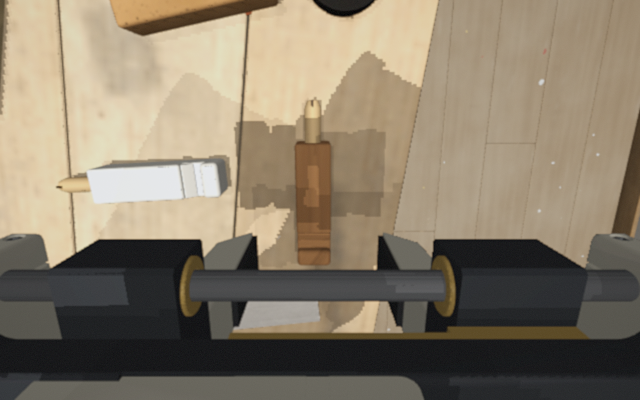

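The wrist view shows the brown peg between the fingers: shoulder at (313,142), rear at (315,264), tenon tip at (313,98), about 2 px from the prediction. I'll shift 1 mm, descend and grip.

drive_tool([
  [0.35, 0.5, 1, -20, -0.002],
  [0.35, 0, 0, -20, 0],
  [0.35, 0, 0, -20, 0],
  [0.35, 0, 0, -20, 0],
  [0.35, 0, 0, -20, 0],
  [0.35, 0, 0, -14, 0],
  [0.35, 0, 0, -8, 0],
  [0.35, 0, 0, -5, 0],
  [0.35, 0, 0, 0, 0],
  [0.35, 0, 0, 0, 0],
  [1, 0, 0, 0, 0],
  [1, 0, 0, 0, 0],
  [1, 0, 0, 0, 0],
  [1, 0, 0, 0, 0],
  [1, 0, 0, 0, 0],
  [1, 0, 0, 0, 0],
  [1, 0, 0, 0, 0],
  [1, 0, 0, 0, 0],
], grip_force=40)

```text
clock: 3.05
position: [0.416, -0.2933, 0.004]
ee_rot: [3.141, -0.027, 0.0]
force: [-0.2, 1.1, 5.0]
width: 0.302
gripper_force: 40.0
```

drive_tool([
  [1, 0, 0, 10, 0],
  [1, 0, 0, 20, 0],
  [1, 0, 0, 30, 0],
  [1, 0, 0, 30, 0],
  [1, 0, 0, 30, 0],
  [1, 2.4, 30.4, 0, -0.021],
  [1, 2.4, 30.4, 0, -0.021],
  [1, 2.4, 30.4, 0, -0.021],
  [1, 2.4, 30.4, 0, -0.021],
  [1, 2.4, 30.4, 0, -0.021],
  [1, 2.4, 30.4, 0, -0.021],
  [1, 2.4, 30.4, 0, -0.021],
  [1, 2.4, 30.4, 0, -0.021],
  [1, 2.4, 30.4, 0, -0.021],
  [1, 2.4, 30.4, 0, -0.021],
  [1, 2.4, 30.4, 0, -0.021],
  [1, 2.4, 30.4, 0, -0.021],
  [1, 2.4, 30.4, 0, -0.021],
  [1, 2.4, 30.4, 0, -0.021],
])

```text
clock: 4.63
position: [0.4492, 0.1336, 0.1243]
ee_rot: [3.103, -0.489, 0.0]
force: [1.2, -0.3, -1.3]
width: 0.302
gripper_force: 40.0
```

drive_tool([
  [1, 0, 0, -15, 0],
  [1, 0, 0, -15, 0],
  [1, 0, 0, -15, 0],
  [1, 0, 0, -10, 0],
  [1, 0, 0, 0, 0],
  [1, 0, 0, 0, 0],
])

```text
clock: 5.13
position: [0.4491, 0.1321, 0.0689]
ee_rot: [3.103, -0.487, -0.001]
force: [0.1, -0.1, -0.3]
width: 0.301
gripper_force: 40.0
```

```bash
python3 - <<'E'
from h import *
o=observe();print(o["position"].round(4),o["ee_rot"].round(4),o["width"],o["clock"],o["force"])
d=get_image("side");im=d["image"][:,:,::-1]
cv2.imwrite("pics/s2.png",cv2.resize(im[180:320,180:360],None,fx=4,fy=4,interpolation=cv2.INTER_CUBIC)); 
d=get_image("wrist");cv2.imwrite("pics/w2.png",d["image"][:,:,::-1]);print(d["xyz"],d["attitude"])
r=np.array([.554,.0993,0]);c,s=np.cos(-.3106),np.sin(-.3106)
print(proj(d,[r+[c*x-s*y,s*x+c*y,z] for x,y,z in[(0,.135,.108),(0,-.135,.108),(.022,.135,.108),(.022,-.135,.108),(0,0,.07),(0,.076,.084),(0,-.076,.084),(0,.104,.084),(0,-.104,.084)]]).round(1).tolist())
E
```

```text
[0.4491 0.1321 0.0689] [ 3.1029e+00 -4.8690e-01 -1.4000e-03] 0.3008842430018881 5.1333 [ 0.147559   -0.08083933 -0.29823245]
[0.51782299 0.11011306 0.22717132] [ 1.74638402 -2.39642846 -0.32287644]
[[-125.5, -21.9], [752.9, -22.1], [-151.6, -108.2], [778.5, -108.1], [314.9, 10.9], [112.0, 1.0], [517.1, 0.9], [37.3, 1.1], [591.7, 0.9]]
```

View pics/s2.png

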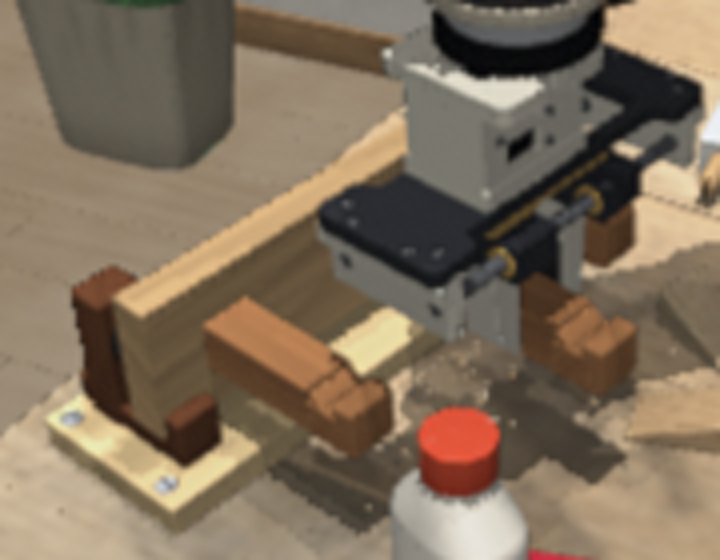

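View pics/w2.png

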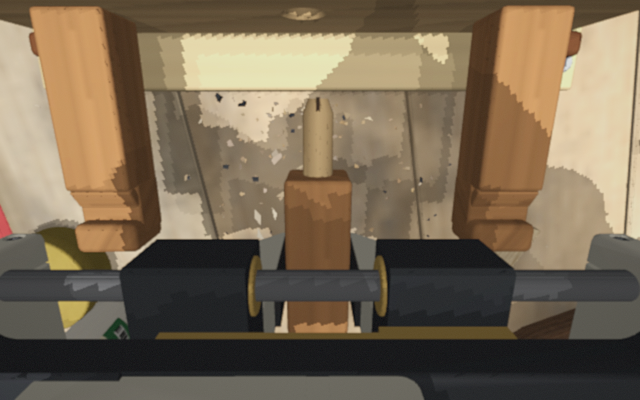

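Side view: the peg is held level, notch up, between the two fitted pegs. Wrist view: tenon tip at (318,98), shoulder at (318,172), hole at about (304,14), and the fitted pegs' inner front corners at (158,235) and (455,235). The hole therefore lies to the left, so I'll measure by how much.

```bash
python3 - <<'E'
from h import *
o=observe();d=get_image("wrist");T=o["position"];M=R.from_rotvec(o["ee_rot"]).as_matrix()
g=lambda u,v,z:((ray(d,u,v,z)-T)@np.c_[M[:,0],-M[:,1],[0,0,1]]*1000).round(1)
print(d["cx"],d["cy"])
print("tip",g(318,98,.079),"shoulder",g(318,172,.093),"hole",g(304,14,.07))
print("inner corners",g(158,235,.07),g(455,235,.07),"root tops",g(35,8,.084),g(108,8,.084),g(575,6,.084), "peg front tops",g(80,222,.084),g(133,222,.084),g(455,222,.084),g(532,222,.084))
E
```

```text
317.20733663309323 199.27063792524694
tip [74.7 -0.6  9.4] shoulder [46.  -0.6 23.4] hole [108.4   5.2   0.4]
inner corners [10.1 78.1  0.4] [ 10.1 -68.3   0.4] root tops [107.1 106.3  14.4] [107.1  78.7  14.4] [107.9 -97.6  14.4] peg front tops [ 21.8 105.   14.4] [21.8 81.5 14.4] [ 21.8 -61.5  14.4] [ 21.8 -95.8  14.4]
```

drive_tool([
  [1, 0.8, 2.5, -4.5, 0],
  [1, 0.8, 2.5, -4.5, 0],
  [1, 5.2, -1.7, 0, 0],
  [1, 5.2, -1.7, 0, 0],
  [1, 5.2, -1.7, 0, 0],
  [1, 5.2, -1.7, 0, 0],
  [1, 0, 0, 0, 0],
  [1, 0, 0, 0, 0],
  [1, 0, 0, 0, 0],
])

```text
clock: 6.03
position: [0.4717, 0.1304, 0.0597]
ee_rot: [3.103, -0.487, -0.0]
force: [-0.7, -0.1, -0.6]
width: 0.3
gripper_force: 40.0
```

```bash
python3 - <<'E'
from h import *
o=observe();print(o["position"].round(4),o["ee_rot"].round(4),o["force"].round(1))
d=get_image("wrist");im=d["image"][:,:,::-1]
cv2.imwrite("pics/w3.png",cv2.resize(im[0:200,180:440],None,fx=3,fy=3,interpolation=cv2.INTER_CUBIC))
d=get_image("side");im=d["image"][:,:,::-1]
cv2.imwrite("pics/s3.png",cv2.resize(im[200:300,210:350],None,fx=5,fy=5,interpolation=cv2.INTER_CUBIC)); 
E
```

```text
[0.4717 0.1304 0.0597] [ 3.1034e+00 -4.8740e-01 -5.0000e-04] [-0.7 -0.1 -0.6]
```

View pics/w3.png

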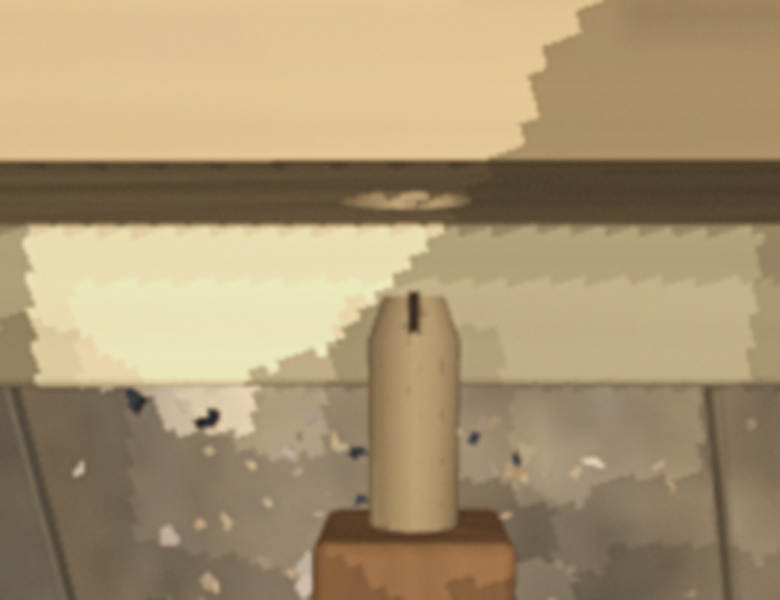

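The hole spans 343–470 (centre 406) and the tenon axis is at 414, so the peg needs 1 mm more to the left. The board face is parallel to the shoulder. I'll insert gently.

drive_tool([
  [1, 0.3, 0.95, 0.2, 0],
  [1, 0, 0, 0, 0],
  [1, 2.38, -0.77, 0, 0],
  [1, 2.38, -0.77, 0, 0],
  [1, 2.38, -0.77, 0, 0],
  [1, 2.38, -0.77, 0, 0],
  [1, 2.38, -0.77, 0, 0],
  [1, 2.38, -0.77, 0, 0],
  [1, 2.38, -0.77, 0, 0],
  [1, 2.38, -0.77, 0, 0],
  [1, 0, 0, 0, 0],
  [1, 0, 0, 0, 0],
])

```text
clock: 7.13
position: [0.4913, 0.1252, 0.0599]
ee_rot: [3.104, -0.487, -0.0]
force: [0.7, 0.4, -1.6]
width: 0.298
gripper_force: 40.0
```

drive_tool([
  [1, 1.9, -0.61, 0, 0],
  [1, 1.9, -0.61, 0, 0],
  [1, 1.9, -0.61, 0, 0],
  [1, 1.9, -0.61, 0, 0],
  [1, 1.9, -0.61, 0, 0],
  [1, 1.9, -0.61, 0, 0],
  [1, 1.9, -0.61, 0, 0],
  [1, 1.9, -0.61, 0, 0],
  [1, 0, 0, 0, 0],
  [1, 0, 0, 0, 0],
])

```text
clock: 7.97
position: [0.5065, 0.1203, 0.0599]
ee_rot: [3.104, -0.487, -0.0]
force: [0.0, -0.0, -1.7]
width: 0.303
gripper_force: 40.0
```

```bash
python3 - <<'E'
from h import *
o=observe();print(o["position"].round(4),o["ee_rot"].round(4),o["force"].round(1))
d=get_image("wrist");im=d["image"][:,:,::-1]
cv2.imwrite("pics/w4.png",cv2.resize(im[40:240,180:440],None,fx=3,fy=3,interpolation=cv2.INTER_CUBIC))
E
```

```text
[0.5065 0.1203 0.0599] [ 3.1036e+00 -4.8730e-01 -1.0000e-04] [ 0.  -0.  -1.7]
```

View pics/w4.png

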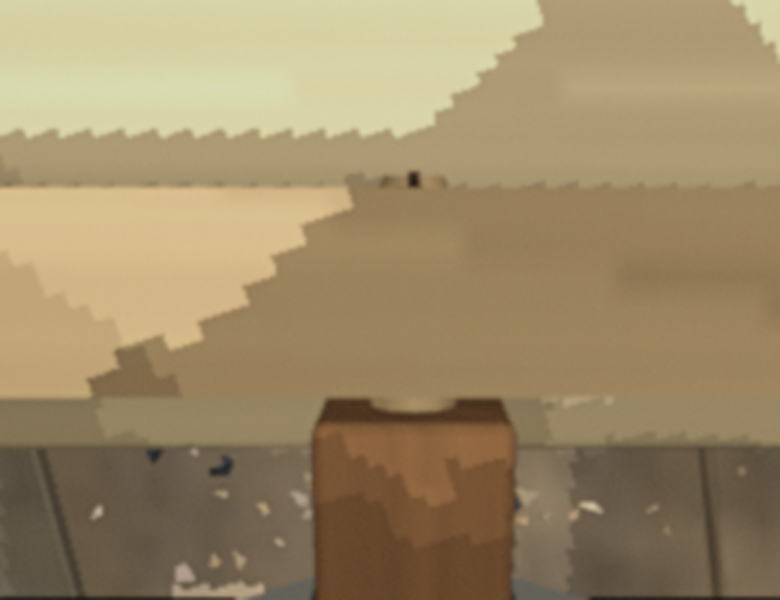

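The tenon is through the board: its tip shows behind at (413,180), and nothing is binding. About 7 mm remains.

drive_tool([
  [1, 0.95, -0.31, 0, 0],
  [1, 0.95, -0.31, 0, 0],
  [1, 0.95, -0.31, 0, 0],
  [1, 0.95, -0.31, 0, 0],
  [1, 0.95, -0.31, 0, 0],
  [1, 0.95, -0.31, 0, 0],
  [1, 0, 0, 0, 0],
  [1, 0, 0, 0, 0],
  [1, 0, 0, 0, 0],
])

```text
clock: 8.77
position: [0.5121, 0.1185, 0.0599]
ee_rot: [3.104, -0.487, -0.0]
force: [-0.6, 0.2, -1.4]
width: 0.304
gripper_force: 40.0
```

drive_tool([
  [1, 0.95, -0.31, 0, 0],
  [1, 0, 0, 0, 0],
  [1, 0.95, -0.31, 0, 0],
  [1, 0, 0, 0, 0],
  [1, 0.95, -0.31, 0, 0],
  [1, 0, 0, 0, 0],
  [1, 0, 0, 0, 0],
  [1, 0, 0, 0, 0],
])

```text
clock: 9.43
position: [0.5147, 0.1176, 0.0599]
ee_rot: [3.104, -0.487, -0.001]
force: [-1.6, 0.9, 0.2]
width: 0.297
gripper_force: 40.0
```

drive_tool([
  [1, 0.95, -0.31, 0, 0],
  [1, 0, 0, 0, 0],
  [1, 0.95, -0.31, 0, 0],
  [1, 0, 0, 0, 0],
  [1, 0.48, -0.15, 0, 0],
  [1, 0, 0, 0, 0],
  [1, 0, 0, 0, 0],
  [1, 0, 0, 0, 0],
])

```text
clock: 10.1
position: [0.5162, 0.1171, 0.0597]
ee_rot: [3.103, -0.486, -0.003]
force: [-5.4, 2.4, 2.4]
width: 0.304
gripper_force: 40.0
```

drive_tool([
  [1, 0.95, -0.31, 0, 0],
  [1, 0, 0, 0, 0],
  [1, 0.95, -0.31, 0, 0],
  [1, 0, 0, 0, 0],
  [1, 0.95, -0.31, 0, 0],
  [1, 0, 0, 0, 0],
  [1, 0, 0, 0, 0],
  [1, 0, 0, 0, 0],
  [1, 0, 0, 0, 0],
])

```text
clock: 10.85
position: [0.5178, 0.1166, 0.0597]
ee_rot: [3.103, -0.485, -0.006]
force: [-11.2, 2.6, 6.3]
width: 0.301
gripper_force: 40.0
```

```bash
python3 - <<'E'
from h import *
for i in range(4):
    d=get_image("wrist");o=observe();print(o["position"].round(4),o["force"].round(1),o["ft_torque"].round(2),(R.from_rotvec(o["ee_rot"]).as_matrix()[:,2]).round(4))
im=d["image"][:,:,::-1]
w=cv2.resize(im[40:240,180:440],(780,600),interpolation=cv2.INTER_CUBIC)[100:500,100:680]
cv2.imwrite("pics/w5.png",w)
E
```

```text
[0.5177 0.1166 0.0597] [-11.    3.2   7. ] [0.63 1.97 0.02] [-0.0041 -0.     -1.    ]
[0.5178 0.1166 0.0597] [-10.4   3.3   5.7] [0.59 2.07 0.02] [-4.e-03 -1.e-04 -1.e+00]
[0.5177 0.1166 0.0597] [-10.5   2.9   5.7] [ 0.64  2.04 -0.01] [-0.004 -0.    -1.   ]
[0.5178 0.1166 0.0597] [-10.5   3.7   6.8] [0.66 2.12 0.01] [-0.004 -0.    -1.   ]
```

View pics/w5.png

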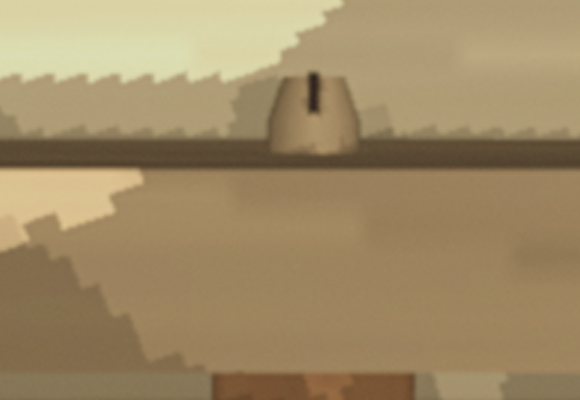

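The tenon protrudes about 10 mm behind the board at (314,115), so the shoulder is up against the face. The push is about 11 N, but there are also about 6 N of upward force, so I'll ease the height a little.

drive_tool([
  [1, 0, 0, 0.5, 0],
  [1, 0, 0, 0, 0],
  [1, 0, 0, 0.5, 0],
  [1, 0, 0, 0, 0],
  [1, 0, 0, 0, 0],
  [1, 0, 0, 0, 0],
  [1, 0, 0, 0, 0],
])

```text
clock: 11.63
position: [0.5172, 0.1167, 0.0599]
ee_rot: [3.103, -0.485, -0.008]
force: [-8.8, 4.6, -1.9]
width: 0.302
gripper_force: 40.0
```

```bash
python3 - <<'E'
from h import *
for i in range(3):
    d=get_image("wrist");o=observe();print(o["position"].round(4),o["force"].round(1),o["ft_torque"].round(2),(R.from_rotvec(o["ee_rot"]).as_matrix()[:,2]).round(4))
E
```

```text
[0.5172 0.1167 0.0599] [-9.2  4.2 -1.5] [0.93 1.9  0.06] [-0.0052 -0.     -1.    ]
[0.5172 0.1167 0.0599] [-9.3  4.3 -2.1] [1.02 1.88 0.01] [-5.2e-03 -1.0e-04 -1.0e+00]
[0.5172 0.1167 0.0599] [-10.3   4.7  -1.2] [1.04 1.9  0.05] [-0.0053 -0.     -1.    ]
```

drive_tool([
  [1, 0.7, -0.25, 0, 0],
  [1, 0, 0, 0, 0],
  [1, 0, 0, 0, 0],
  [1, 0, 0, 0, 0],
  [1, 0, 0, 0, 0],
  [1, 0, 0, 0, 0],
  [1, 0, 0, 0, 0],
  [1, 0, 0, 0, 0],
  [1, 0, 0, 0, 0],
  [1, 0, 0, 0, 0],
  [1, 0, 0, 0, 0],
  [1, 0, 0, 0, 0],
])

```text
clock: 12.78
position: [0.5177, 0.1166, 0.0599]
ee_rot: [3.103, -0.484, -0.009]
force: [-9.7, 4.4, -1.5]
width: 0.301
gripper_force: 40.0
```

drive_tool([
  [1, 0.5, -0.15, 0, 0],
  [1, 0, 0, 0, 0],
  [1, 0, 0, 0, 0],
  [1, 0, 0, 0, 0],
  [1, 0, 0, 0, 0],
  [1, 0, 0, 0, 0],
  [1, 0, 0, 0, 0],
  [1, 0, 0, 0, 0],
])

```text
clock: 13.45
position: [0.5179, 0.1165, 0.0599]
ee_rot: [3.103, -0.484, -0.009]
force: [-10.4, 5.4, 0.0]
width: 0.303
gripper_force: 40.0
```

```bash
python3 - <<'E'
from h import *
F=[]
for i in range(5):
    get_image("wrist");o=observe();F.append(o["force"])
F=np.mean(F,0);a=F@[-.952,.306,0];print(F,a,o["ee_rot"],o["gripper_force"])
if 9<a<15: print(arm.sign_off())
E
```

```text
[-10.64361634   4.55218393  -0.05774647] 11.525691042699558 [ 3.10311168 -0.48400117 -0.00937235] 39.99884247779846
the job is handed in; nothing more can be done
None
```

I pushed the brown peg through the middle hole, notch up, with its shoulder pressed against the board at about 11.5 N and still gripped at 40 N, and handed the job in at about 13.7 s; the force readings and the tenon showing behind the board indicate it is seated, though I had no direct view of the shoulder and the hand leans about 0.3° off square.

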